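Scan a batch of framed rock sections under spring clips

TASK

Take the petri dish that was left on the section scanner off it and stand it flat on the bench, then lay every framed rock section from the green mat flat in a nest of the scanner, swing that nest's spring clip round onto its far end, and with all of them clipped press the green scan button right down. When that is done swing the clips clear again, take the sections out - the nests leave no room for fingers, so press the near end of a section down into the thumb well and its far end tips up - and lay them flat in the white tray, leaving the small oil bottle and the timer where they stand.

Things in the scene. Friction and masses are not known exactly. Their poses are not given: they have to be found in the camera images.
- scanner: Fixed low box, 198 mm deep (x -94 to +104) by 180 mm wide, light grey deck 46 mm above the bench. Origin on the bench below the deck; x points to its far side, along the nests. Two nests at y = +42 (left) and -42 mm: pockets 81 mm long (x -40.5 to +40.5), 41 wide, 7.2 deep. From x = -5 to the near end the floor falls away at 38 degrees as a thumb well, 48 mm wide, 35 deep. Smooth, slippery.
- nest_left (a point): Centre of a section seated in the left nest, 3.2 mm below the deck; x to the far (clip) end. A seated one stands 0.8 mm over the deck; put it in level, held by the upper half of its long sides, letting go at the deck (room 2.5 mm each way). Pressed 17 mm down at x = -28 mm it tips, slips towards the near wall and stays tipped 38 degrees, far end up to be gripped across its width.
- clip_left (a joint): Angle of the left spring clip, rad: 0 = arm along -x over the nest, toe on the section's far end; grows as it swings clear to +y; stops at -0.15 and 1.4; stays where left. 2 to 5 N at its knob. The round toe, 42 mm from the pivot, is sprung down (1.3 N) and rides up onto a section by itself. It presses a section below about 0.3; above 0.75 it is clear of putting in and taking out.
- knob_left (a point): Middle of the red finger knob on the left clip's arm: upright, 12 mm diameter, 29 mm from the pivot axis; its top is 7 mm above this point, the steel arm (10 mm wide) 8 mm below it, the deck 15 mm below it. Axes turn with the arm: x points from the toe to the pivot.
- pivot_left (a point): Point on the left clip's upright pivot axis, 15 mm above the deck, fixed to the scanner (x = +72 mm, same axes).
- nest_right (a point): Centre of a section seated in the right nest, 3.2 mm below the deck; x to the far (clip) end. A seated one stands 0.8 mm over the deck; put it in level, held by the upper half of its long sides, letting go at the deck (room 2.5 mm each way). Pressed 17 mm down at x = -28 mm it tips, slips towards the near wall and stays tipped 38 degrees, far end up to be gripped across its width.
- clip_right (a joint): Angle of the right spring clip, rad: 0 = arm along -x over the nest, toe on the section's far end; grows as it swings clear to +y; stops at -0.15 and 1.4; stays where left. 2 to 5 N at its knob. The round toe, 42 mm from the pivot, is sprung down (1.3 N) and rides up onto a section by itself. It presses a section below about 0.3; above 0.75 it is clear of putting in and taking out.
- knob_right (a point): Middle of the red finger knob on the right clip's arm: upright, 12 mm diameter, 29 mm from the pivot axis; its top is 7 mm above this point, the steel arm (10 mm wide) 8 mm below it, the deck 15 mm below it. Axes turn with the arm: x points from the toe to the pivot.
- pivot_right (a point): Point on the right clip's upright pivot axis, 15 mm above the deck, fixed to the scanner (x = +72 mm, same axes).
- scan (a joint): Travel of the round green scan button, m: 0 up, 0.005 right down (4 N; springs back). A scan starts beyond 0.0035.
- scan_top (a point): Middle of the green scan button's top face, 22 mm diameter, on the deck's near edge between the nests; it is pressed straight down.
- mat: Fixed green sorting mat, 118 (x -59 to +59) by 190 mm, 2 mm thick, with an 8 mm wide ledge along its far edge, its top 12 mm above the bench; origin on the bench under its centre, x away from the robot. The sections wait on it. Mat and white tray may change places.
- tray_in (a point): Centre of the inner floor of the fixed white tray: inside 104 mm (x) by 166 mm (y), walls 4 mm thick, rim 10 mm above the bench, floor 4 mm above it. x away from the robot.
- slide_1_mid (a point): Centre (half-way up) of a framed rock section: flat blue plastic frame 76 (x) by 36 (y) by 8 (z) mm, about 60 g, square smooth edges, brick-red rock in the middle and a white label at the +x end. May be absent. Either way round is fine in a nest. At the start it lies flat on the mat.
- slide_1: The same section; origin at the centre of its underside.
- slide_2_mid (a point): Centre (half-way up) of a framed rock section: flat blue plastic frame 76 (x) by 36 (y) by 8 (z) mm, about 60 g, square smooth edges, pale marble rock in the middle and a white label at the +x end. May be absent. Either way round is fine in a nest. At the start it lies flat on the mat.
- slide_2: The same section; origin at the centre of its underside.
- slide_3_mid (a point): Centre (half-way up) of a framed rock section: flat blue plastic frame 76 (x) by 36 (y) by 8 (z) mm, about 60 g, square smooth edges, dark brown rock in the middle and a white label at the +x end. May be absent. Either way round is fine in a nest. At the start it lies flat on the mat.
- slide_3: The same section; origin at the centre of its underside.
- petri_mid (a point): Centre (half-way up) of the closed red petri dish, about 62 mm diameter and 12 mm high, left lying on the scanner's deck across the nests. z up through its lid. There is free bench in front of the scanner (towards the robot) and elsewhere.
- petri: The same dish; origin at the centre of its underside.
- oil: Small brown oil bottle with black cap, 26 mm diameter, 62 mm high, bystander; leave alone.
- timer: White bench timer, 52 by 62 by 34 mm, bystander on the left; leave alone.

How it is judged:
By the outcome, as a careful person would: the job done as asked, in the order asked, and still so for the second after the job is handed in, with the robot touching nothing.
Of slide_1, slide_2, slide_3 only 1 to 2 are there at a start; the rules pass over those that are not, and their reading is None.
At some moment in a run one of slide_1, slide_2, slide_3, petri may be knocked a few centimetres aside while the robot is not near it.
Once in a run the grip may slacken for a moment while it holds something.
It also fails if it takes over 210 s, if anything falls off the work surface, if the arm or the gripper's body presses on something with over 40 N, if the wrist force passes 120 N, or if a joint passes its speed limit or range.

ROBOT

A 7-joint arm with a two-finger parallel gripper is mounted at the origin on a cart in front of the work surface, level with it; the furniture and walls round the work are solid. World frame = base frame: x ahead of the robot, y to its left, z up, the work surface at z = 0. Lengths are in mm, angles in rad, forces in N, time in s.
With the tool pointing down it reaches from about 425 to 925 mm from the base axis. Payload 6.8 kg.
Tool frame: the origin (TCP) lies between the finger pads; the fingertips stand 25 mm ahead of it and the grasp point (between the pads) lies 6 mm ahead of it; z points along the fingers, y is the line along which they close (so a half turn about z gives the same grasp; the last joint's range is limited). The gripper opens to 85 mm and grips with 20 to 120 N. Pads are 22 mm wide; open, the fingers measure 114 mm over their backs; the gripper's body (76 mm by 85 mm) begins 54 mm behind the grasp point. The pads swing forward as they close: fully open they stand 13 mm farther back than shut.
Start: joints at [-1.21, 0.477, 0.022, 1.555, -0.011, 1.109, -0.083], TCP at [304.975, 602.193, 256.308] pointing down, gripper open.
Joint ranges: [-2.96, 2.96], [-0.34, 2.1], [-1.41, 1.46], [0.24, 2.44], [-1.37, 4.51], [0.17, 1.92], [-2.96, 2.96]. Speed limits (rad/s): [2.39, 2.39, 3.14, 3.14, 3.14, 3.14, 3.14].

INTERFACE

Orientations are given as a rotation vector (axis times angle).
In Python, from workcell import * gives the robot as it stands. Calls block until the motion is done:
- move_pose(position, orientation): joint-space move of the TCP to a pose.
- servo_line(position, ori=None, velocity=150, stop_force=None): straight line of the TCP; ori=None keeps the orientation; velocity is the mean speed in mm/s. With stop_force (N) it stops when the force on the tool has changed by that much, and returns True; else False.
- move_j(angles): joint-space move.
- command_gripper(opening, squeeze=None): finger opening in mm; squeeze is the grip in N (None keeps the last); returns when the fingers have stopped.
- pause(seconds).
- inverse_kinematics(position, orientation): joint angles nearest the present ones, or None.
- grab_frame(name): name is "scene" or "side" or "wrist"; returns a dict with "color" (480x640x3 uint8, blue, green, red), "fx", "fy", "cx", "cy" (pixels), "R" (3x3) and "t" (3): a world point X has camera coordinates R X + t. Camera axes: x right, y down, z forward; pixel columns grow to the right and rows downward; lengths in mm; the calibration is good to about 2 mm. A picture is of the moment at which its call begins. There is no depth.
A pose or a line that the arm cannot do raises Unreachable and nothing moves.
- close_job(): hands the job in; it is judged then, once.
Readings, each from a call of its own:
- read_t(): time.
- read_joints(): joint angles.
- read_dq(): joint speeds.
- read_joint_torque(): joint torques, N m.
- read_tcp_pos(): TCP position.
- read_tcp_rot(): TCP orientation.
- read_contact_force(): force on the tool from outside, world axes, zero at the start.
- read_torque(): the same for the moment, N m.
- read_finger_gap(): finger opening in mm.
- read_finger_force(): force on a finger pad.
Only numpy, scipy, OpenCV 4.12 (cv2) and the standard library are available. Lean on these libraries where they do the work, as an engineer would, in place of code of your own. Each camera call takes 0.05 s, during which the arm holds its last target. There are 200 camera calls.

## Working session

There is one attempt and no reset: what is moved stays moved. The work goes in short steps, each a Python script; the robot and the scene stay as the last script left them, time stands still between calls to the robot, and variables do not carry over. Pictures are saved under pics/ and viewed, at most 14 in all, crops included, and the job is handed in when it is done.

```bash
mkdir -p pics; ls
python3 - <<'E'
from workcell import *
import cv2
for n in("scene","side"):
    f=grab_frame(n); cv2.imwrite(f"pics/{n}0.png",f["color"]); print(n,f["fx"],f["fy"],f["cx"],f["cy"],f["R"],f["t"])
print(read_tcp_rot(),read_tcp_pos(),read_t())
E
```

```text
pics
scene 442.98962040029437 442.98962040029437 320.0664469160719 238.69848568095708 [[ 0.49339815 -0.86974979 -0.00967294]
 [-0.55303658 -0.30510842 -0.7752802 ]
 [ 0.6713485   0.38787131 -0.63154338]] [-221.57418078  372.10181218  911.2926437 ]
side 509.34649007700506 509.34649007700506 319.76005168914094 231.9995774604089 [[-0.38717987 -0.92199684  0.00368535]
 [-0.49187174  0.20317066 -0.8466309 ]
 [ 0.77984226 -0.32961116 -0.53216777]] [ 288.07094874  332.30824644 1030.7114492 ]
[-7.29620736e-01 -3.05542778e+00  2.48955867e-03] [304.76810437 601.73952884 255.44478056] 0.1
```

View pics/scene0.png

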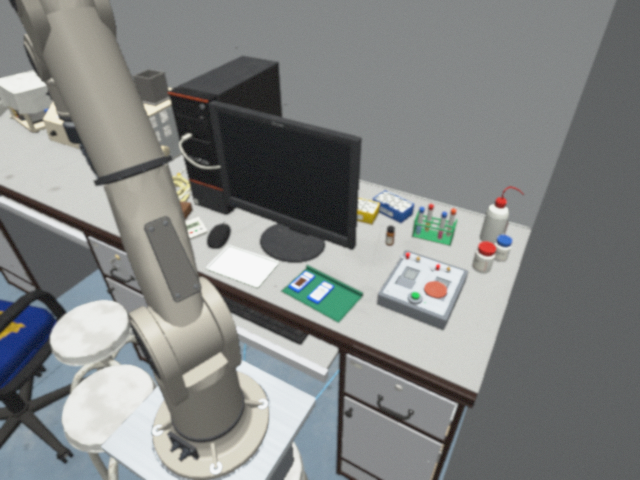

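View pics/side0.png

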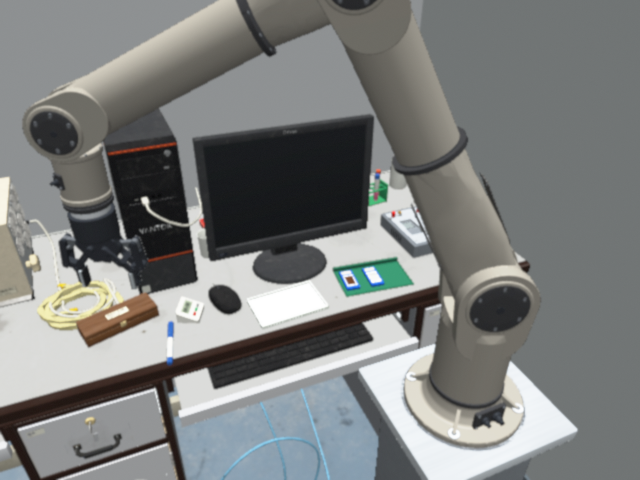

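Scene: scanner around (423,288) with the red dish at (436,289) and button at (415,297). The mat is at (322,292) with two sections at (301,282) and (321,292), the tray at (243,265), the oil bottle at (390,235), and the clip knobs near (407,255) and (437,267). A monitor stands behind the mat and tray.

```bash
cat > h.py <<'E'
from workcell import *
import numpy as np, cv2
from scipy.spatial.transform import Rotation as Ro
def ray(f,px,z):
    px=np.atleast_2d(np.asarray(px,float)); d=np.c_[(px[:,0]-f["cx"])/f["fx"],(px[:,1]-f["cy"])/f["fy"],np.ones(len(px))]
    R,t=np.array(f["R"]),np.array(f["t"]); C=-R.T@t; d=d@R
    return C+d*((z-C[2])/d[:,2])[:,None]
def proj(f,X):
    c=np.atleast_2d(X)@np.array(f["R"]).T+np.array(f["t"]); return np.c_[f["fx"]*c[:,0]/c[:,2]+f["cx"],f["fy"]*c[:,1]/c[:,2]+f["cy"]]
def down(a,tilt=None):
    """tool z down, tool y (closing line) at world angle a"""
    y=np.array([np.cos(a),np.sin(a),0]); z=np.array([0,0,-1.]); x=np.cross(y,z)
    return Ro.from_matrix(np.c_[x,y,z]).as_rotvec()
def snap(n,save=None):
    f=grab_frame(n)
    if save: cv2.imwrite(f"pics/{save}.png",f["color"])
    return f
E
python3 - <<'E'
from h import *
f=grab_frame("scene")
for n,p,z in [("dish",(436,289),58),("button",(415,297),50),("matc",(322,292),2),("s1",(301,282),10),("s2",(321,292),10),("tray",(243,265),4),("knobL",(407,255),61),("knobR",(437,267),61),("oil",(390,244),0),("deckNW",(413,253),46),("deckNE",(466,268),46),("deckSE",(443,318),46),("deckSW",(381,291),46),("monbase",(295,255),0)]: print(n,ray(f,p,z)[0].round())
R=Ro.from_rotvec(read_tcp_rot()).as_matrix(); print(R.round(2))
w=grab_frame("wrist"); Rw=np.array(w["R"]); C=-Rw.T@w["t"]; print("cam in tool",R.T@(C-read_tcp_pos()),(Rw@R).round(2),w["fx"])
E
```

```text
dish [ 525. -293.   58.]
button [ 481. -255.   50.]
matc [423. -21.   2.]
s1 [422.  44.  10.]
s2 [415. -22.  10.]
tray [405. 229.   4.]
knobL [ 608. -183.   61.]
knobR [ 601. -270.   61.]
oil [ 700. -101.    0.]
deckNW [ 641. -190.   46.]
deckNE [ 652. -336.   46.]
deckSE [ 452. -336.   46.]
deckSW [ 462. -171.   46.]
monbase [518. 124.   0.]
[[-0.89  0.45 -0.  ]
 [ 0.45  0.89 -0.  ]
 [-0.   -0.   -1.  ]]
cam in tool [ 8.29119880e+01 -6.86493124e-02 -1.17306547e+02] [[ 0.    1.   -0.  ]
 [-0.95  0.   -0.32]
 [-0.32  0.    0.95]] 374.17443716165667
```

Run:
```python
from h import *
a=grab_frame("scene"); b=grab_frame("side")
P=lambda f: np.array([[f["fx"],0,f["cx"]],[0,f["fy"],f["cy"]],[0,0,1]])@np.c_[f["R"],f["t"]]
A=np.array([(213,103),(225,208),(360,138),(353,245)],float).T;B=np.array([(200,140),(208,255),(373,120),(365,222)],float).T
X=cv2.triangulatePoints(P(a),P(b),A,B); print((X[:3]/X[3]).T.round())
for p in [(250,400,350),(330,300,350),(425,150,350),(440,0,350),(450,-150,350),(490,-258,350),(420,-20,350),(400,229,350),(422,44,10),(415,-22,10),(405,229,20)]:
    q=inverse_kinematics(p,down(np.pi/2)); print(p,None if q is None else np.round(q,2))
```

```text
[[542. 371. 406.]
 [540. 385.  88.]
 [542. -55. 398.]
 [541. -52.  97.]]
(250, 400, 350) [-1.08  0.06 -0.07  1.9   0.    1.19  0.42]
(330, 300, 350) [-0.89  0.01  0.02  1.95 -0.    1.19  0.69]
(425, 150, 350) [-0.68  0.    0.2   1.95 -0.    1.19  1.1 ]
(440, 0, 350) [-0.6  -0.03  0.46  1.98  0.02  1.19  1.42]
(450, -150, 350) [-0.59  0.03  0.82  1.93 -0.03  1.19  1.81]
(490, -258, 350) [-0.47  0.31  1.07  1.78 -0.29  1.23  2.25]
(420, -20, 350) [-0.62 -0.08  0.5   2.02  0.04  1.19  1.43]
(400, 229, 350) [-0.75  0.03  0.1   1.93 -0.    1.19  0.92]
(422, 44, 10) [-0.28  0.51  0.03  2.3  -0.05  0.33  1.37]
(415, -22, 10) [-0.17  0.51  0.09  2.32 -0.13  0.31  1.6 ]
(405, 229, 20) [-0.64  0.53 -0.01  2.2   0.01  0.41  0.91]
```

The screen plane is at x≈540, spanning y from -55 to 385. I'll go around it at small radius, then look from above the scanner and the mat.

Run:
```python
from h import *
move_pose((233,373,350),down(np.pi/2))
q=np.array(read_joints()); print(q.round(2))
q[0]+=1.53; q[6]+=1.53; move_j(q); print(read_tcp_pos().round() if hasattr(read_tcp_pos(),'round') else read_tcp_pos(), read_tcp_rot())
move_pose((500,-255,330),down(np.pi/2)); print(np.round(read_joints(),2))
f=snap("wrist","w_scan"); np.savez("w_scan.npz",**{k:np.array(v) for k,v in f.items()})
move_pose((410,-60,330),down(np.pi/2)); print(np.round(read_joints(),2))
f=snap("wrist","w_mat"); np.savez("w_mat.npz",**{k:np.array(v) for k,v in f.items()})
print(read_t())
```

```text
[-1.09 -0.   -0.06  1.95 -0.    1.19  0.42]
[ 384. -217.  350.] [-2.28829322e-03  3.14088318e+00  2.44660220e-04]
[ 0.41  0.23 -0.07  1.74  0.02  1.18  1.92]
[ 0.21 -0.03 -0.21  2.02 -0.01  1.14  1.57]
5.025
```

View pics/w_scan.png

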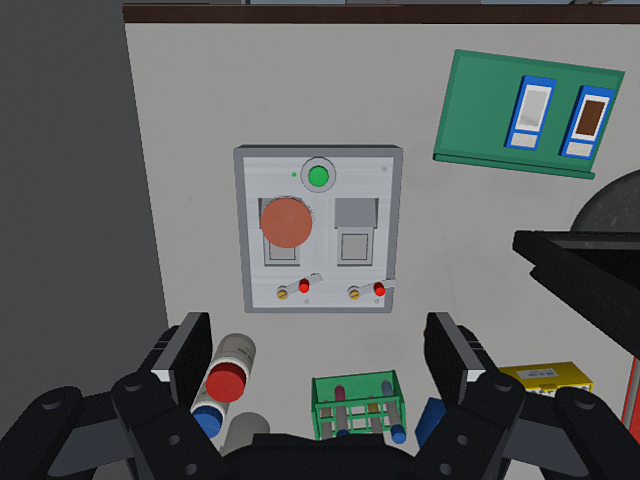

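View pics/w_mat.png

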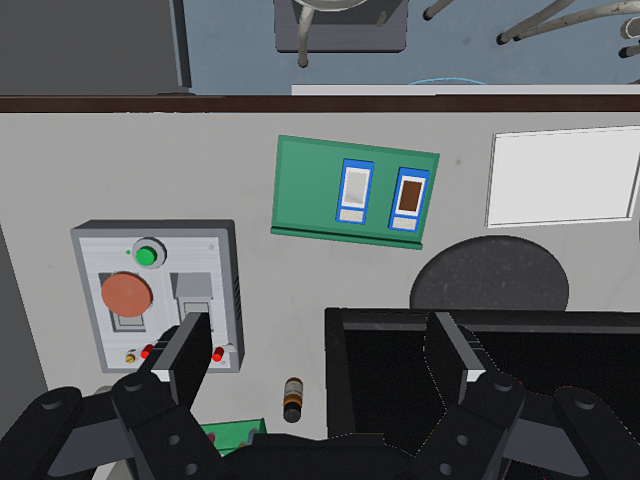

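Scanner view: dish at (287,222) over the right nest, left nest free at (355,230), button at (318,176). The clip pivots are at (282,294) and (354,294) with knobs at (304,287) and (380,289), so both clips are already clear. Mat view: marble section at (354,191), dark brown at (409,199), tray at (565,177).

```bash
cat >> h.py <<'E'
def hsv(f): return cv2.cvtColor(f["color"],cv2.COLOR_BGR2HSV)
def mask(f,lo,hi): return cv2.inRange(hsv(f),np.array(lo),np.array(hi))
def blobs(m,amin):
    cs,_=cv2.findContours(m,cv2.RETR_EXTERNAL,cv2.CHAIN_APPROX_NONE); return [c[:,0,:].astype(float) for c in cs if cv2.contourArea(c)>amin]
def rect(f,c,z):
    """min-area rectangle of contour cast on plane z: centre, sizes(long,short), angle of long axis in (-90,90]"""
    P=ray(f,c,z)[:,:2]; (x,y),(w,h),a=cv2.minAreaRect(P.astype(np.float32))
    if h>w: w,h,a=h,w,a+90
    a=(a+90)%180-90
    return np.array([x,y]),(w,h),a
def slides(f,z,amin=300): 
    m=cv2.morphologyEx(mask(f,(100,120,60),(125,255,255)),cv2.MORPH_CLOSE,np.ones((9,9)))
    return [rect(f,c,z) for c in blobs(m,amin)]
def dish(f,z):
    c=max(blobs(mask(f,(4,110,90),(12,200,255)),200),key=len); P=ray(f,cv2.convexHull(c.astype(np.float32))[:,0],z)[:,:2]
    return cv2.minEnclosingCircle(P.astype(np.float32))
E
python3 - <<'E'
from h import *
ld=lambda n:dict(np.load(n+".npz"))
s,m=ld("w_scan"),ld("w_mat")
print(hsv(s)[222,287],hsv(s)[287,304])
print("dish",dish(s,58),dish(m,58))
for f in(s,m):
    for r in slides(f,10): print("sl",r)
for c in blobs(mask(s,(50,120,80),(75,255,255)),50):
    if len(c)<200: print("green",c.mean(0),ray(s,c.mean(0),52),len(c))
for c in blobs(mask(s,(15,80,80),(28,255,255)),20): print("gold",c.mean(0).round(1),ray(s,c.mean(0),61)[0].round(1))
for c in blobs(mask(s,(0,200,100),(3,255,255)),20): print("red",c.mean(0).round(1),ray(s,c.mean(0),68)[0].round(1))
for c in blobs(mask(m,(0,0,190),(180,20,255)),2000): print("tray",rect(m,c,8))
for c in blobs(mask(m,(60,80,50),(85,255,200)),3000): print("mat",rect(m,c,2))
x0,y0,x1,y1=230,140,410,320
cv2.imwrite("pics/crop1.png",cv2.resize(s["color"][y0:y1,x0:x1],None,fx=3.2,fy=3.2,interpolation=cv2.INTER_CUBIC))
E
```

```text
[  6 135 157] [  2 213 208]
dish ((531.8480834960938, -288.103759765625), 28.162248611450195) ((530.62451171875, -284.3006286621094), 28.32666015625)
sl (array([ 849.24945068, -411.66918945]), (56.250301361083984, 36.981689453125), 24.33050537109375)
sl (array([854.83630371, -88.73794556]), (91.3639144897461, 30.800132751464844), -14.684791564941406)
sl (array([428.81817627,  45.44104004]), (75.70623779296875, 39.15073013305664), -7.1482086181640625)
sl (array([418.95718384, -19.24951744]), (75.75209045410156, 38.059444427490234), -6.471405029296875)
sl (array([428.75598145,  47.10418701]), (75.97342681884766, 36.53023147583008), -7.046195983886719)
sl (array([418.94946289, -17.75340652]), (75.91255950927734, 36.094425201416016), -6.461372375488281)
green [317.90909091 176.21818182] [[ 482.07223657 -253.53145474   52.        ]] 55
gold [372.7 407.4] [ 777.4 -182.3   61. ]
gold [549.4 376.6] [729.4  35.5  61. ]
gold [354.  294.5] [ 616.1 -211.8   61. ]
gold [281.8 294.6] [ 616.3 -294.5   61. ]
red [636.8 401.4] [761.1 147.7  68. ]
red [226.9 386.9] [ 739.6 -365.2   68. ]
red [628.2 389.8] [743.2 132.1  68. ]
red [379.7 291.1] [ 608.2 -183.9   68. ]
red [303.6 287.6] [ 604.  -269.2   68. ]
tray (array([403.02243042, 230.78701782]), (173.3314208984375, 111.65721893310547), -86.82989192008972)
mat (array([419.24737549, -18.80918884]), (188.75155639648438, 110.73318481445312), 83.44446563720703)
```

View pics/crop1.png

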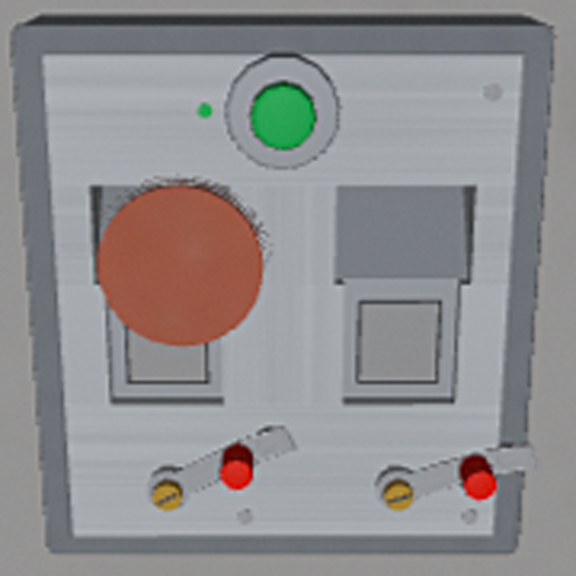

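The crop gives the scanner as nearly square to the world axes, origin around (544,-253). The left nest's deck-level corners are at crop (335,186), (475,186), (343,402) and (458,402), and both clips are clear. Next: take the dish off.

Run:
```python
from h import *
s=dict(np.load("w_scan.npz"))
print("nestL deck corners",ray(s,[(230+a/3.2,140+b/3.2) for a,b in [(335,186),(475,186),(343,402),(458,402)]],46).round(1)[:,:2].tolist())
D=down(np.pi/2)
command_gripper(78,30)
move_pose((531,-286,150),D); 
servo_line((531,-286,95),velocity=120)
print(servo_line((531,-286,62),velocity=25,stop_force=4), read_tcp_pos(), read_contact_force(), read_t())
z=read_tcp_pos()[2]; servo_line((531,-286,z+4),velocity=40)
command_gripper(50,30); print("gap",read_finger_gap(),read_finger_force())
servo_line((531,-286,130),velocity=80); print("gap",read_finger_gap(),read_finger_force(),read_t())
snap("scene","sc_d")
f=snap("wrist","w_d"); np.savez("w_d.npz",**{k:np.array(v) for k,v in f.items()})
```

```text
nestL deck corners [[506.9, -235.1], [506.8, -187.4], [586.6, -230.9], [586.5, -189.2]]
False [ 531.10205554 -286.05605821   62.1516959 ] [-0.01331948 -0.08622749 -0.21021535] 8.5417
gap 58.655750942411494 31.769460851792246
gap 58.569366846119955 32.169670667499304 10.05
```

Run:
```python
from h import *
servo_line((402,-245,130),velocity=120); print("gap",read_finger_gap())
servo_line((402,-245,30),velocity=100)
print(servo_line((402,-245,19),velocity=20,stop_force=3),read_tcp_pos()[2],"gap",read_finger_gap())
command_gripper(72); 
servo_line((402,-245,150),velocity=150)
move_pose((470,-140,270),down(np.pi/2))
f=snap("wrist","w_2"); np.savez("w_2.npz",**{k:np.array(v) for k,v in f.items()})
print("dish",dish(f,12))
for r in slides(f,10): print("sl",r)
print(read_t())
```

```text
gap 58.246078434315365
True 20.817458433394638 gap 58.52634755883382
dish ((404.8186340332031, -242.62643432617188), 28.118881225585938)
sl (array([428.8734436 ,  46.00099945]), (75.62350463867188, 37.90894317626953), -7.107551574707031)
sl (array([419.07598877, -18.55317497]), (75.69856262207031, 36.74992752075195), -6.485923767089844)
15.125
```

View pics/w_2.png

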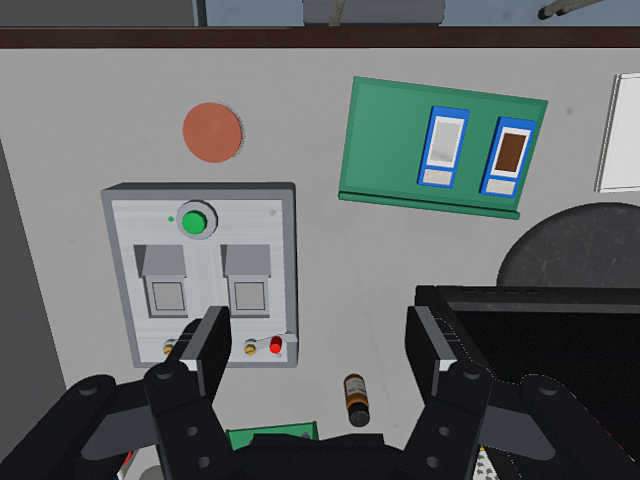

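Dish stands on the bench at (213,132); both nests are now open and the clips clear. I'll measure the scanner from directly overhead, then grip the marble section.

Run:
```python
from h import *
D=down(np.pi/2)
command_gripper(46,40)
move_pose((615,-253,300),D)
f=snap("wrist"); np.savez("w_3.npz",**{k:np.array(v) for k,v in f.items()})
print("cam",(-f["R"].T@f["t"]).round())
(u0,v0),(u1,v1)=proj(f,[(435,-155,46),(660,-350,46)])
u0,u1=sorted((int(u0),int(u1)));v0,v1=sorted((max(0,int(v0)),min(480,int(v1)))); print(u0,v0,u1,v1)
k=min(800/(u1-u0),600/(v1-v0)); print(k)
cv2.imwrite("pics/w3c.png",cv2.resize(f["color"][v0:v1,u0:u1],None,fx=k,fy=k,interpolation=cv2.INTER_CUBIC))
for c in blobs(mask(f,(50,120,80),(75,255,255)),50):
    if len(c)<200: print("green",c.mean(0),ray(f,c.mean(0),52),len(c))
for c in blobs(mask(f,(15,80,80),(28,255,255)),20): print("gold",c.mean(0).round(1),ray(f,c.mean(0),58)[0].round(1))
move_pose((470,-140,250),D)
move_pose((430,15,230),D)
f=snap("wrist"); print("cam",(-f["R"].T@f["t"]).round())
for r in slides(f,10): print("sl",r)
print(read_t())
```

```text
cam [ 532. -252.  417.]
223 0 430 241
2.4896265560165975
green [342.42941176 327.10588235] [[ 759.77026492 -223.53876037   52.        ]] 170
green [315.47142857  49.08571429] [[ 479.29855988 -253.64941551   52.        ]] 70
gold [566.9 335.3] [766.4  25.9  58. ]
gold [454.6 271.5] [ 689.3 -108.3   58. ]
gold [358.3 205.1] [ 618.3 -211.5   58. ]
gold [273.5 205.1] [ 618.4 -294.9   58. ]
cam [348.  15. 348.]
sl (array([428.90740967,  47.36359024]), (75.87354278564453, 36.02872848510742), -6.99993896484375)
sl (array([419.05062866, -17.64556885]), (75.9089126586914, 35.81303405761719), -6.354957580566406)
17.85
```

View pics/w3c.png

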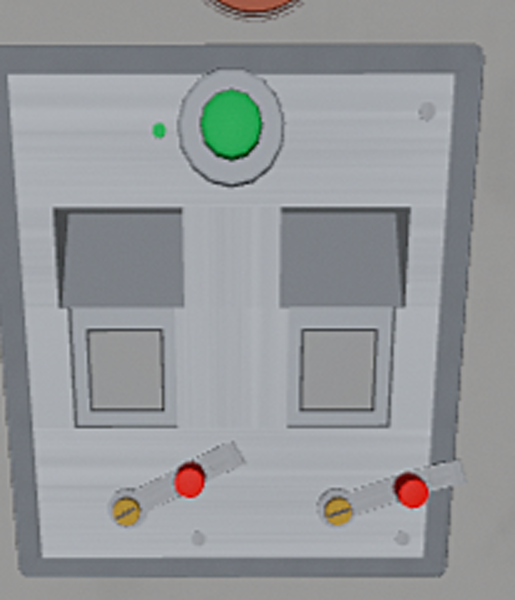

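Crop: nest edges at rows 208 and 428. The left nest spans columns 281–410 near and 287–393 far, the right one 54–184 near and 76–177 far; the clips are clear. Now gripping the marble section.

```bash
cat >> h.py <<'E'
def grip_at(x,y,a,up=5,zfloor=2,op=46):
    """straddle a flat section, touch the surface beside it, rise, grip"""
    D=down(a); command_gripper(op,40)
    move_pose((x,y,130),D); servo_line((x,y,zfloor+42),velocity=120)
    hit=servo_line((x,y,zfloor+8),velocity=20,stop_force=3); z=read_tcp_pos()[2]; print("touch",hit,z)
    servo_line((x,y,z+up),velocity=40); command_gripper(25,40); print("gap",read_finger_gap(),read_finger_force()); return z
E
python3 - <<'E'
from h import *
s=dict(np.load("w_3.npz"));k=2.4896
P=ray(s,[(223+a/k,b/k) for a,b in [(281,208),(410,208),(287,428),(393,428),(54,208),(184,208),(76,428),(177,428)]],46)[:,:2]; print(P.round(1).tolist(),P.mean(0))
a=np.radians(90-6.4)
z=grip_at(419,-17.6,a)
x,y,zz=read_tcp_pos(); servo_line((x,y,110),velocity=80); print("gap",read_finger_gap(),read_t())
f=snap("wrist","w_h1"); print([r for r in slides(f,90)])
E
```

```text
[[506.9, -235.0], [506.8, -187.4], [587.7, -231.2], [587.6, -189.1], [507.1, -318.6], [507.0, -270.7], [587.8, -314.8], [587.7, -274.8]] [ 547.31950236 -252.70210968]
touch True 24.674236438905883
gap 34.583387134316155 39.3341588973999
gap 34.859528738222934 22.125
[(array([417.503479  , -17.28203011]), (76.46204376220703, 35.491207122802734), -6.271476745605469), (array([394.47845459,  26.4160614 ]), (48.383705139160156, 23.15545654296875), -7.061866760253906)]
```

View pics/w_h1.png

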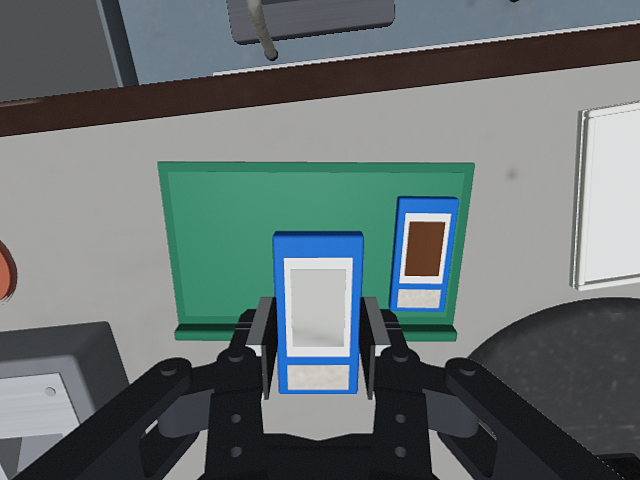

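Held section is level between the fingers, its centre near (318,313); the brown one is still at (425,255). Carry it to the right nest and check just above.

Run:
```python
from h import *
D=down(np.pi/2); X,Y=548.1,-294.7
servo_line((419,-60,140),velocity=150)
move_pose((X,Y,140),D); servo_line((X,Y,80),velocity=100)
print("gap",read_finger_gap(),read_tcp_pos(),read_t())
f=snap("wrist"); np.savez("w_4.npz",**{k:np.array(v) for k,v in f.items()})
print(slides(f,60.3))
cv2.imwrite("pics/w4c.png",cv2.resize(f["color"][140:440,170:470],None,fx=2,fy=2,interpolation=cv2.INTER_CUBIC))
```

```text
gap 34.06591551037333 [ 548.43638422 -294.74338111   80.36229301] 24.4667
[(array([ 547.64849854, -294.52346802]), (76.84005737304688, 35.53784942626953), 0.11126533895730972)]
```

View pics/w4c.png

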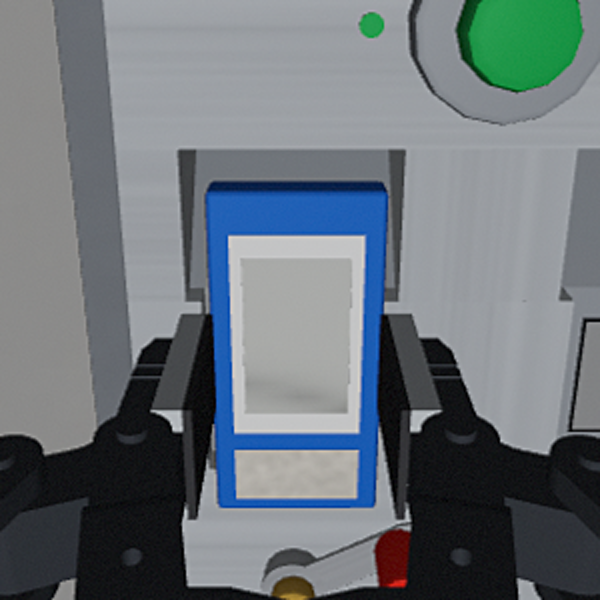

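Run:
```python
from h import *
f=dict(np.load("w_4.npz")); g=lambda p,z: ray(f,[(170+a/2,140+b/2) for a,b in p],z)[:,:2].round(1).tolist()
print("nest near/well",g([(178,150),(404,150),(189,300),(396,300)],46))
print("slide top near corners",g([(207,192),(387,192),(219,506),(377,506)],60.3),"bottom near",g([(207,182),(386,182)],52.3))
```

```text
nest near/well [[506.8, -319.3], [506.7, -271.9], [541.7, -318.6], [541.6, -272.0]]
slide top near corners [[511.3, -311.8], [511.3, -276.9], [586.1, -311.8], [586.0, -276.1]] bottom near [[511.8, -312.7], [511.8, -276.2]]
```

Slide is about 1.6 mm too far and 0.6 mm left relative to the nest; correct and release.

Run:
```python
from h import *
X,Y=546.6,-295.2
servo_line((X,Y,80),velocity=30)
print(servo_line((X,Y,69),velocity=15,stop_force=4),read_tcp_pos(),read_contact_force())
command_gripper(40); command_gripper(46)
x,y,z=read_tcp_pos(); servo_line((X,Y,z+30),velocity=60); servo_line((X-20,Y,170),velocity=120)
f=snap("wrist"); np.savez("w_5.npz",**{k:np.array(v) for k,v in f.items()})
print(slides(f,46.8)); print(read_t())
cv2.imwrite("pics/w5c.png",cv2.resize(f["color"][100:350,150:450],None,fx=2,fy=2,interpolation=cv2.INTER_CUBIC))
```

```text
True [ 546.47594507 -295.11140735   70.35448765] [-0.40998414  0.21212729  5.69560681]
[(array([ 545.65844727, -294.80563354]), (75.9652099609375, 35.607391357421875), 0.027971932664513588)]
27.3167
```

View pics/w5c.png

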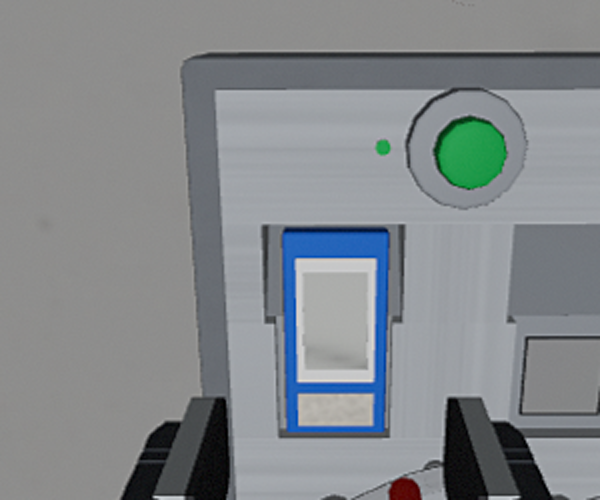

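Marble section sits level in the right nest. Same procedure for the brown one into the left nest.

Run:
```python
from h import *
D=down(np.pi/2)
servo_line((470,-140,230),velocity=200); move_pose((430,15,230),D)
f=snap("wrist"); S=slides(f,10); print(S); S=[r for r in S if abs(r[1][0]-76)<3 and r[0][0]<500][0]
x,y=S[0]; grip_at(x,y,np.pi/2+np.radians(S[2]))
x,y,z=read_tcp_pos(); servo_line((x,y,110),velocity=80); print("gap",read_finger_gap())
f=snap("wrist"); print(read_tcp_pos(),slides(f,90.3))
servo_line((419,-60,140),velocity=150); print("gap",read_finger_gap())
X,Y=546.6,-211.2
move_pose((X,Y,140),D); servo_line((X,Y,80),velocity=100)
f=snap("wrist"); np.savez("w_6.npz",**{k:np.array(v) for k,v in f.items()})
print("gap",read_finger_gap(),read_tcp_pos(),slides(f,60.3),read_t())
cv2.imwrite("pics/w6c.png",cv2.resize(f["color"][140:440,170:470],None,fx=2,fy=2,interpolation=cv2.INTER_CUBIC))
```

```text
[(array([ 571.74450684, -308.6678772 ]), (88.90478515625, 17.695932388305664), -15.268280029296875), (array([428.89169312,  47.32707977]), (75.87738037109375, 35.998329162597656), -7.079048156738281)]
touch True 24.65902026241894
gap 34.421615935898025 39.48794960975647
gap 34.26434345176597
[428.52137355  47.26788835 109.50400208] [(array([427.25231934,  47.59172058]), (76.31159210205078, 35.402862548828125), -6.902427673339844)]
gap 34.13225169526814
gap 34.489902598957045 [ 547.15568859 -211.26378924   80.66793819] [(array([ 546.11712646, -210.90933228]), (76.81897735595703, 35.66933059692383), 0.04449192434549332), (array([ 538.30389404, -285.88201904]), (69.77922821044922, 34.66654586791992), -0.0146942138671875)] 35.9167
```

View pics/w6c.png

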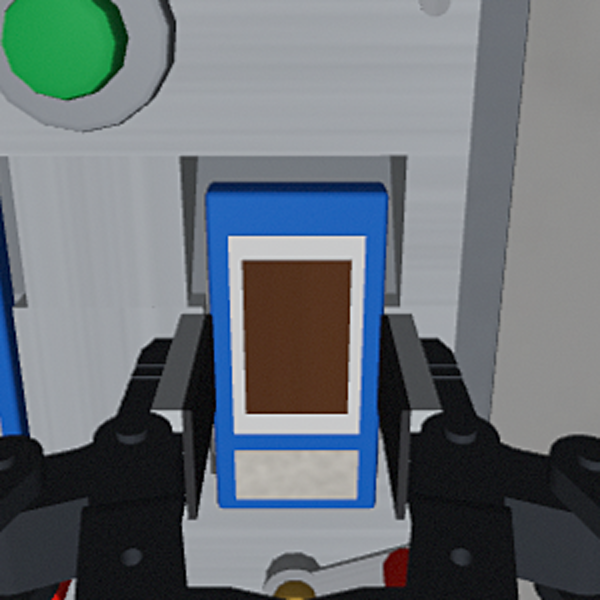

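Lined up with the same small offset; release, then swing the left clip by its knob.

```bash
cat >> h.py <<'E'
PX,PY={'L':618.6,'R':618.6},{'L':-211.0,'R':-295.0}
def knob(s,th,z,r=29): return (PX[s]-r*np.cos(th),PY[s]+r*np.sin(th),z)
def swing(s,t0,t1,z=82,n=9):
    command_gripper(30,25)
    p=knob(s,t0,130); move_pose(p,down(np.pi/2-t0)); servo_line(knob(s,t0,z),velocity=60,stop_force=8)
    print("down",read_tcp_pos(),end=" "); command_gripper(5,25); print("gap",read_finger_gap())
    for t in np.linspace(t0,t1,n)[1:]: servo_line(knob(s,t,z),down(np.pi/2-t),velocity=25)
    print("F",np.round(read_contact_force(),1),"gap",read_finger_gap())
    command_gripper(30); servo_line(knob(s,t1,130),velocity=80)
E
python3 - <<'E'
from h import *
X,Y=546.6,-211.7
servo_line((X,Y,80),velocity=30)
print(servo_line((X,Y,69),velocity=15,stop_force=4),read_tcp_pos(),read_contact_force())
command_gripper(40); command_gripper(46)
x,y,z=read_tcp_pos(); servo_line((X,Y,z+30),velocity=60); servo_line((X-20,Y-30,170),velocity=120)
f=snap("wrist"); print(slides(f,46.8),read_t())
swing('L',1.19,0)
move_pose((560,-253,230),down(np.pi/2))
f=snap("wrist"); print(slides(f,46.8),read_t())
for c in blobs(mask(f,(0,170,100),(3,255,255)),20): print("red",ray(f,c.mean(0),68)[0].round(1))
np.savez("w_7.npz",**{k:np.array(v) for k,v in f.items()})
cv2.imwrite("pics/w7c.png",cv2.resize(f["color"][0:360,170:470],None,fx=1.6,fy=1.6,interpolation=cv2.INTER_CUBIC))
E
```

```text
True [ 546.46496543 -211.6634975    70.35005363] [-0.76181766  0.20109552  5.87793903]
[(array([ 546.00891113, -211.53482056]), (76.79594421386719, 35.643707275390625), 0.01983945071697235), (array([ 546.05432129, -294.16366577]), (76.72090148925781, 36.346763610839844), 0.17225657403469086)] 38.7667
down [ 608.14847023 -184.17428925   82.31898746] gap 10.236780326537975
F [-3.8 -0.   9.2] gap 10.381799904369505
[(array([ 842.35211182, -116.83647156]), (42.86804962158203, 29.114620208740234), 33.2601203918457), (array([ 546.49841309, -294.42944336]), (75.373046875, 36.0151252746582), 0.00015755141794215888), (array([ 545.6505127 , -213.11271667]), (75.26029968261719, 35.775550842285156), -0.00609588623046875)] 45.6583
red [ 604.3 -269.5   68. ]
red [ 589.1 -211.2   68. ]
```

View pics/w7c.png

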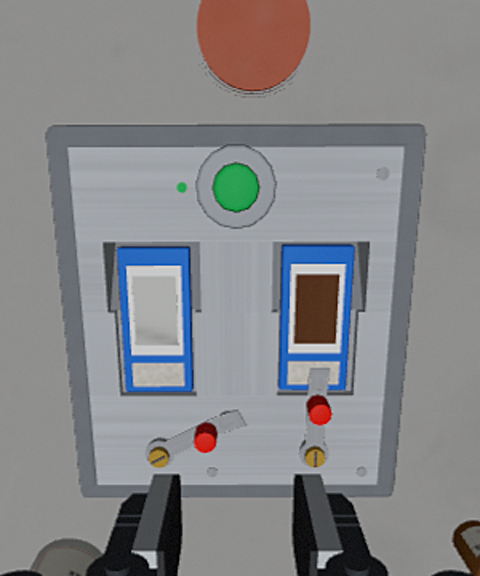

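Left clip's toe rests on the brown section's label at (318,380). Right clip next, then the button.

Run:
```python
from h import *
swing('R',1.05,0,z=83)
D=down(np.pi/2)
move_pose((560,-253,230),D)
f=snap("wrist"); print(slides(f,46.8),read_t())
for c in blobs(mask(f,(0,170,100),(3,255,255)),20): print("red",ray(f,c.mean(0),68)[0].round(1))
cv2.imwrite("pics/w8c.png",cv2.resize(f["color"][0:360,170:470],None,fx=1.6,fy=1.6,interpolation=cv2.INTER_CUBIC))
command_gripper(0,25)
b=(480.6,-253); move_pose((*b,130),D); servo_line((*b,92),velocity=80)
print(servo_line((*b,66),velocity=12,stop_force=2),read_tcp_pos(),read_contact_force(),read_t())
```

```text
down [ 604.46909397 -270.00276963   83.3256629 ] gap 9.879210452592279
F [-1.9  0.6  8. ] gap 10.109838929276178
[(array([ 841.37658691, -115.84815979]), (44.70795822143555, 25.601871490478516), 39.330318450927734), (array([ 545.80352783, -213.05728149]), (75.28968048095703, 35.77344512939453), 0.093961201608181), (array([ 545.09832764, -296.33456421]), (75.47100067138672, 36.17716598510742), -0.44864654541015625)] 52.05
red [ 589.2 -294.7   68. ]
red [ 589.  -211.2   68. ]
True [ 480.61682506 -253.02156149   85.63234465] [ 0.89161058 -0.39698057  3.70067629] 54.5083
```

View pics/w8c.png

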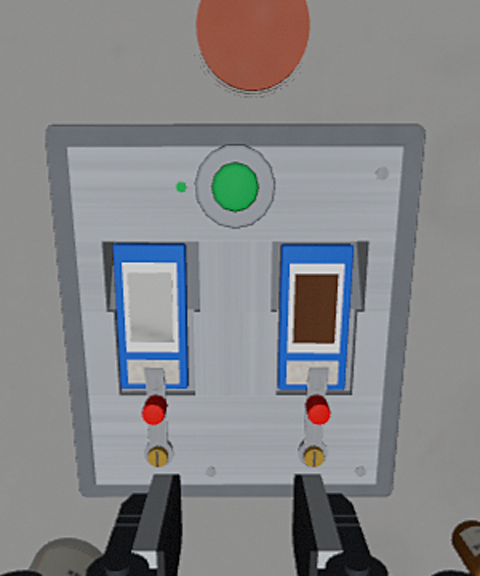

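Both clips are on their sections. Press the button down and then swing the clips clear.

Run:
```python
from h import *
b=(480.6,-253)
print(servo_line((*b,79),velocity=8,stop_force=14),read_tcp_pos(),read_contact_force()); pause(1.0); print(read_tcp_pos()[2],read_contact_force())
servo_line((*b,130),velocity=60)
swing('R',0,1.1,z=83); swing('L',0,1.15,z=83)
D=down(np.pi/2)
move_pose((560,-253,230),D)
f=snap("wrist"); print(slides(f,46.8),read_t())
for c in blobs(mask(f,(0,170,100),(3,255,255)),20): print("red",ray(f,c.mean(0),68)[0].round(1))
```

```text
True [ 480.71254401 -253.05480811   83.05966147] [-1.32707173  0.08160243  6.40060593]
83.03840315195404 [-1.58505611  0.63733376  8.06418821]
down [ 589.9393933  -295.09290944   83.32939786] gap 10.17093314486501
F [ 1.7 -1.5  4.6] gap 10.42563803126855
down [ 589.92379032 -211.05196037   83.32388501] gap 10.362582359329565
F [ 2.8 -2.4  5.2] gap 10.308108338561313
[(array([ 840.12811279, -115.6251297 ]), (43.89356231689453, 25.071142196655273), 41.051692962646484), (array([ 546.67218018, -211.76478577]), (75.86693572998047, 35.70283889770508), 4.227660179138184), (array([ 546.21270752, -295.38232422]), (75.78475189208984, 36.057186126708984), 4.3929572105407715)] 69.6583
red [ 606. -185.   68.]
red [ 604.8 -269.2   68. ]
```

Run:
```python
from h import *
print(read_contact_force()); command_gripper(0,25); print(read_contact_force())
f=snap("wrist"); np.savez("w_9.npz",**{k:np.array(v) for k,v in f.items()})
for n in ("w_9","w_3"):
    g=dict(np.load(n+".npz")) 
    c=[c for c in blobs(mask(g,(50,120,80),(75,255,255)),5) if len(c)<200 and abs(ray(g,c.mean(0),52)[0][0]-480)<25]
    print([(ray(g,x.mean(0),52)[0].round(1),len(x)) for x in c])
```

```text
[ 0.66211362 -0.50249151 -0.81885525]
[ 0.64661184  0.45850856 -0.10772462]
[(array([ 480.7, -279. ,   52. ]), 15), (array([ 480.8, -253.6,   52. ]), 80)]
[(array([ 481.7, -279.2,   52. ]), 14), (array([ 479.3, -253.6,   52. ]), 70)]
```

The static press force (8 N) exceeds the button's 4 N, but I only saw 2.6 mm of travel after first contact. I'll re-clip and press again while logging the force profile, to be sure the scan started.

Run:
```python
from h import *
swing('R',1.08,0,z=83); swing('L',1.12,0,z=83)
D=down(np.pi/2); command_gripper(0,25)
move_pose((560,-253,230),D); f=snap("wrist")
for c in blobs(mask(f,(0,170,100),(3,255,255)),20): print("red",ray(f,c.mean(0),68)[0].round(1))
b=(480.6,-253); move_pose((*b,120),D); servo_line((*b,91),velocity=80)
z=91
while z>77:
    z-=0.7; servo_line((*b,z),velocity=20); F=read_contact_force()[2]; print(round(read_tcp_pos()[2],2),round(F,1),end=" | ")
    if F>25: break
pause(.5); print(read_tcp_pos()[2],read_contact_force(),read_t())
f=snap("scene","sc_p"); f=snap("wrist","w_p")
```

```text
down [ 605.22873287 -269.54647995   83.31649863] gap 10.206050584236454
F [-2.1  0.1  8. ] gap 9.97763559974812
down [ 606.29747812 -184.97055351   83.33246491] gap 10.321475676220047
F [-3.5  0.6  8.2] gap 10.21689908436273
red [ 754.6 -361.1   68. ]
red [ 588.9 -211.3   68. ]
red [ 589.1 -294.8   68. ]
90.67 0.7 | 89.68 0.4 | 88.86 -0.8 | 88.17 0.0 | 87.55 1.6 | 86.83 2.0 | 86.12 1.9 | 85.41 2.9 | 84.69 2.8 | 84.02 3.8 | 83.29 4.8 | 83.04 8.8 | 82.91 13.8 | 82.79 19.7 | 82.64 26.2 | 82.65623700654284 [-7.29915113  3.22468178 26.49611061] 88.575
```

Force profile shows full travel: contact at 88, hard stop at 83 mm, so the scan is definitely done. Swing the clips clear and tip the right section.

```bash
cat >> h.py <<'E'
SX=546.7; NY={'L':-211.2,'R':-295.2}; T38=np.radians(38)
def press(s):
    command_gripper(0,25); D0=down(0.0); p=(SX-28,NY[s])
    move_pose((*p,120),D0); servo_line((*p,80),velocity=80)
    print("press",servo_line((*p,53),velocity=25,stop_force=15),read_tcp_pos().__repr__(),read_contact_force())
    servo_line((*p,130),velocity=60)
def look(s,name):
    move_pose((560,-253,230),down(np.pi/2)); f=snap("wrist"); np.savez(name+".npz",**{k:np.array(v) for k,v in f.items()})
    cv2.imwrite(f"pics/{name}.png",cv2.resize(f["color"][60:360,170:470],None,fx=2,fy=2,interpolation=cv2.INTER_CUBIC)); return f
E
python3 - <<'E'
from h import *
servo_line((480.6,-253,130),velocity=80)
swing('R',0,1.1,z=83); swing('L',0,1.15,z=83)
x=SX-1.8; R=np.c_[[-np.cos(T38),0,-np.sin(T38)],[0,1,0],[np.sin(T38),0,-np.cos(T38)]]; 
press('R')
f=look('R','tipR'); print(slides(f,46.8),read_t())
print(inverse_kinematics((x,-295,75.6),Ro.from_matrix(R).as_rotvec()))
E
```

```text
down [ 589.91568948 -295.09472941   83.32461404] gap 10.336731106998117
F [ 4.2 -2.1  6.2] gap 10.249073352323753
down [ 589.91341935 -211.09803253   83.33696514] gap 9.964687304571784
F [ 2.3 -1.6  5.7] gap 10.159985241184701
press True array([ 519.0972443 , -295.34324685,   60.57584305]) [-0.93295017  0.50757798  8.08738579]
[(array([ 545.17053223, -212.90744019]), (75.8632583618164, 35.67949676513672), 5.021322727203369), (array([ 540.9052124 , -297.87069702]), (70.44200897216797, 37.6497688293457), -2.8946456909179688)] 106.0333
[ 1.45163475  0.91841379 -1.17095281  2.15165044  1.83055297  0.4038269
  0.58158336]
```

View pics/tipR.png

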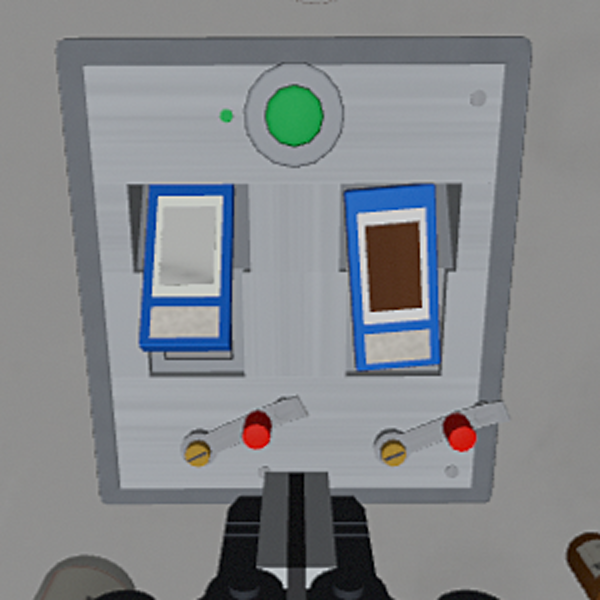

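Right section is tipped with its far edge at crop row ~348, columns 139–230. Check which hand tilts are reachable without large arm reconfiguration.

```bash
cat >> h.py <<'E'
def ori(tau,yaw=0.0):
    """tool y along world y, hand leaning tau (rad) back towards the robot (-x); then turned by yaw about z"""
    R=np.c_[[-np.cos(tau),0,-np.sin(tau)],[0,1,0],[np.sin(tau),0,-np.cos(tau)]]
    return (Ro.from_euler('z',yaw)*Ro.from_matrix(R)).as_rotvec()
E
python3 - <<'E'
from h import *
f=dict(np.load("tipR.npz")); print("far edge",ray(f,[(170+c/2,60+r/2) for c,r in[(139,350),(230,347)]],68).round(1).tolist(),"near",ray(f,[(170+c/2,60+r/2) for c,r in[(150,185),(234,185)]],21).round(1).tolist())
print(np.round(read_joints(),2))
r=lambda q: None if q is None else np.round(q,2).tolist()
for d in (0,10,15,20,25,30,38): print(d,r(inverse_kinematics((550,-297,75),ori(np.radians(d)))))
print("tray")
for d in (0,-10,-20,-30): print(d,r(inverse_kinematics((429,231,35),ori(np.radians(d)))), "180:",r(inverse_kinematics((380,231,35),ori(np.radians(d),np.pi))))
E
```

```text
far edge [[568.3, -314.3, 68.0], [567.1, -278.5, 68.0]] near [[509.6, -314.8, 21.0], [509.6, -279.0, 21.0]]
[ 0.46  0.41 -0.18  1.72  0.09  1.01  1.82]
0 [0.51, 0.61, -0.15, 1.8, 0.13, 0.74, 1.86]
10 [0.58, 0.57, -0.2, 1.91, 0.07, 0.51, 1.94]
15 [0.64, 0.55, -0.24, 1.97, 0.03, 0.4, 1.99]
20 [0.71, 0.55, -0.3, 2.01, -0.01, 0.29, 2.05]
25 [0.8, 0.56, -0.39, 2.06, -0.04, 0.17, 2.12]
30 [1.17, 0.68, -0.83, 2.09, 1.2, 0.22, 1.01]
38 [1.45, 0.93, -1.17, 2.14, 1.82, 0.41, 0.6]
tray
0 [-0.3, 0.55, -0.4, 2.13, 0.41, 0.54, 0.58] 180: [-1.56, 1.03, 1.26, 2.3, -1.32, 1.0, -0.99]
-10 [-0.24, 0.61, -0.41, 2.02, 0.21, 0.71, 0.8] 180: [-0.1, 0.57, -0.78, 2.3, 1.12, 0.58, 2.92]
-20 [-0.23, 0.68, -0.38, 1.92, 0.06, 0.89, 0.96] 180: [-0.35, 0.51, -0.59, 2.4, 1.48, 0.54, 2.46]
-30 [-0.22, 0.76, -0.36, 1.81, -0.02, 1.07, 1.04] 180: None
```

Tilt 20° is comfortable. Grip the tipped far end at that tilt; in the tray the near end will touch first and the section will swing flat in a light grip.

```bash
cat >> h.py <<'E'
def take(s,x=552.8,y=None,z=77.7):
    y=NY[s]-1.5 if y is None else y
    t=np.radians(20); o=ori(t); a=np.array([np.sin(t),0,-np.cos(t)]); p=np.array([x,y,z])
    command_gripper(50,40); move_pose(p-60*a,o); servo_line(p-15*a,velocity=100)
    print("approach hit",servo_line(p,velocity=30,stop_force=5),np.round(read_tcp_pos(),1))
    command_gripper(25,40); print("gap",read_finger_gap(),read_finger_force())
    p=np.array(read_tcp_pos()); u=np.array([np.cos(T38),0,np.sin(T38)])
    servo_line(p+8*u,velocity=40); servo_line(p+8*u+[0,0,70],velocity=90); print("lifted gap",read_finger_gap(),read_finger_force(),read_t())
E
python3 - <<'E'
from h import *
take('R',y=-296.8)
f=snap("wrist"); print([ (len(c),c.min(0),c.max(0)) for c in blobs(mask(f,(100,120,60),(125,255,255)),300)])
E
```

```text
approach hit False [ 552.7 -296.8   77.6]
gap 34.44072878129861 40.70245027542114
lifted gap 34.92056108214167 40.42272627353668 110.0083
[(275, array([498., 370.]), array([618., 426.])), (530, array([273., 164.]), array([360., 346.])), (370, array([426., 107.]), array([512., 229.]))]
```

Held. Carry to the tray.

```bash
cat >> h.py <<'E'
def held(f):
    B=[c for c in blobs(mask(f,(100,120,60),(125,255,255)),1500) if abs(c[:,0].mean()-318)<60]
    return [(c.min(0),c.max(0)) for c in B]
def to_tray(k):
    yaw=np.radians(3.2); c=np.array([403.5,232])+k*37*np.array([-np.sin(yaw),np.cos(yaw)])
    p=c+24*np.array([np.cos(yaw),np.sin(yaw)]); o=ori(0,yaw)
    move_pose((480,-140,170),ori(0)); move_pose((430,60,150),ori(0)); move_pose((*p,120),o)
    print("gap",read_finger_gap(),held(snap("wrist")),np.round(read_tcp_pos(),1),read_t())
    return p,o
def lay(p):
    servo_line((*p,75),velocity=100); command_gripper(25,20)
    print("first",servo_line((*p,28),velocity=25,stop_force=4),np.round(read_tcp_pos(),1))
    for z in np.arange(read_tcp_pos()[2]-4,24.5,-4):
        h=servo_line((*p,z),velocity=25,stop_force=12)
        print(round(read_tcp_pos()[2],1),np.round(read_contact_force(),1),end="|")
        if h: break
    print("gap",read_finger_gap(),read_t())
E
python3 - <<'E'
from h import *
p,o=to_tray(1); np.save("p.npy",p)
E
```

```text
gap 34.331867142423256 [(array([274., 164.]), array([360., 347.]))] [426.5 267.4 119.9] 112.55
```

Run:
```python
from h import *
p=np.load("p.npy"); lay(p)
f=snap("wrist"); print(held(f), slides(f,12,1500))
```

```text
first True [425.8 270.4  43. ]
38.9 [1.8 1.3 2.6]|34.8 [0.9 0.2 2. ]|30.8 [ 1.  -0.3  2.1]|28.3 [-0.9 -0.7  7.6]|gap 34.616552816492145 115.725
[(array([268., 158.]), array([367., 341.]))] [(array([395.759552  , 268.67764282]), (75.0239028930664, 35.56853103637695), 3.2515227794647217)]
```

Lies flat (75×35.6 mm) at (396,269). Release it, check, then tip the left section.

Run:
```python
from h import *
p=np.load("p.npy")
command_gripper(40); command_gripper(46); servo_line((*p,100),velocity=80)
servo_line((*p-np.array([0,40]),200) if 0 else (p[0],p[1]-40,200),velocity=150)
f=snap("wrist"); print(slides(f,12,1500))
for c in blobs(mask(f,(0,0,170),(180,25,255)),4000): print("white",rect(f,c,8))
move_pose((430,60,170),ori(0)); move_pose((480,-140,170),ori(0))
press('L')
f=look('L','tipL'); print(slides(f,46.8,1000),read_t())
for c in blobs(mask(f,(100,120,60),(125,255,255)),1500):
    h=cv2.boxPoints(cv2.minAreaRect(c.astype(np.float32))); h=h[np.argsort(h[:,1])]; print(h.round(1).tolist(),"near@21",ray(f,h[:2],21).round(1).tolist(),"far@68",ray(f,h[2:],68).round(1).tolist())
```

```text
[(array([395.96728516, 268.57446289]), (74.12126159667969, 35.40469741821289), 3.2984416484832764)]
white (array([463.88790894, 472.07003784]), (75.46882629394531, 66.45100402832031), 66.14816284179688)
white (array([400.56460571, 230.41122437]), (174.798583984375, 107.4830322265625), -87.06881403923035)
press True array([ 518.95871723, -211.29778504,   60.53527043]) [-1.95934958  1.88826739  9.20237927]
[(array([ 540.65203857, -212.66333008]), (70.01892852783203, 38.28821563720703), 3.418030023574829)] 125.5
[[386.8999938964844, 150.3000030517578], [341.3999938964844, 152.0], [390.20001220703125, 233.89999389648438], [344.6000061035156, 235.6999969482422]] near@21 [[508.0, -193.5, 21.0], [509.4, -232.2, 21.0]] far@68 [[567.6, -195.7, 68.0], [569.0, -231.4, 68.0]]
```

Run:
```python
from h import *
take('L',y=-213.3,x=553.1)
p,o=to_tray(-1)
p=p+np.array([4.,0]); np.save("p.npy",p); servo_line((*p,110),velocity=60)
lay(p); f=snap("wrist"); print(held(f), slides(f,12,1500))
```

```text
approach hit False [ 553.  -213.3   77.6]
gap 34.4135314467711 40.78000724315643
lifted gap 34.665977532756116 40.50649881362915 129.525
gap 34.708776495161125 [(array([273., 163.]), array([360., 346.]))] [430.4 194.7 119.9] 131.55
first True [433.5 196.4  28.3]
gap 34.56230440394638 134.3833
[(array([268., 157.]), array([367., 341.]))] [(array([403.4675293 , 194.70582581]), (75.36021423339844, 35.55495834350586), 3.4328970909118652), (array([395.59576416, 267.0553894 ]), (75.32872772216797, 37.55388641357422), 3.2352423667907715)]
```

Flat as well. Release, back off, and verify everything.

Run:
```python
from h import *
p=np.load("p.npy")
command_gripper(40); command_gripper(46); servo_line((*p,100),velocity=80)
move_pose((430,232,190),ori(0)); pause(.3)
f=snap("wrist"); print("cam",(-f["R"].T@f["t"]).round())
for z in (12,16): print(z,slides(f,z,1500))
for c in blobs(mask(f,(0,0,170),(180,25,255)),4000): print("white",rect(f,c,8))
B=[cv2.boxPoints(cv2.minAreaRect(c.astype(np.float32))) for c in blobs(mask(f,(100,120,60),(125,255,255)),1500)]
for h in B:
    h=h[np.argsort(h[:,1])]; n,fa=ray(f,h[:2],12)[:,:2],ray(f,h[2:],12)[:,:2]
    print("near width",np.linalg.norm(n[0]-n[1]).round(2),"far",np.linalg.norm(fa[0]-fa[1]).round(2))
g=snap("side"); print("side",slides(g,12,100)); g=snap("scene"); print("scene",[r for r in slides(g,12,60)],"dish",dish(g,12)); print(read_t())
```

```text
cam [347. 231. 306.]
12 [(array([403.44805908, 195.36398315]), (75.15274810791016, 35.42723846435547), 3.323131799697876), (array([395.87615967, 268.29330444]), (75.21278381347656, 34.820621490478516), 3.42695689201355)]
16 [(array([402.67892456, 195.85255432]), (74.13195037841797, 34.9460334777832), 3.3231263160705566), (array([395.20986938, 267.79129028]), (74.19117736816406, 34.34765625), 3.4269423484802246)]
white (array([400.89215088, 230.2117157 ]), (173.99380493164062, 106.88267517089844), -86.81073355674744)
near width 35.31 far 38.32
near width 33.96 far 36.89
side []
scene [(array([-77.06842041, 519.56488037]), (236.3543243408203, 115.92828369140625), 27.643939971923828), (array([-28.22699356, 675.46728516]), (39.70540237426758, 29.84186553955078), -74.03407382965088), (array([ 867.609375  , -398.31048584]), (50.53042984008789, 34.36689758300781), 11.221842765808105), (array([848.61956787, -77.15829468]), (138.52149963378906, 86.13408660888672), -71.89737129211426)] dish ((395.7403259277344, -247.06068420410156), 27.024118423461914)
136.875
```

Run:
```python
from h import *
pause(0.5); print(close_job())
```

```text
the job is handed in; nothing more can be done
None
```

The job is handed in at about 137 s of the 210 s: the dish stands on the bench, both sections were clipped and scanned (I clipped and pressed twice to be sure) and measure flat in the white tray, the clips are clear, and I did not touch the oil bottle or timer; the last checks were by measurement only.

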